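# Let out the bowl feeder by one setting

### The job

The dog's bowl feeder on the ledge is at its shortest setting. Press its spring button down, slide the ring tube out of the outer tube, and let the button pop up through the hole in the clamp collar so that the ring is locked at the longer setting. Be gentle with the button, neither ramming it down nor forcing it against the edge of a hole, and leave the jar, whistle and nail clipper where they are.

Things in the scene. Friction and masses are not known exactly. Their poses are not given: they have to be found in the camera images.
- feeder: Steel bowl feeder bolted to the ledge (stands anywhere, turned up to 0.35 rad; cannot move). Origin on the ledge right under the home hole; z up; its +y is the way the ring tube slides out. A square outer tube, 40 mm wide, lies along y from -50 to +130 mm, top face 60 mm above the ledge, on two feet 90 mm wide. A slot 9 mm wide runs along +y from the home hole in its top
- home_hole (a point): Centre of the 15 mm square home hole in the tube's top face, 60 mm above the ledge
- collar_range (a point): In the tube's top face, 62 mm along +y from the home hole. About here sits a bright aluminium clamp collar round the tube, 46 mm wide, 76 mm long, top 61.5 mm above the ledge, with the same slot and one 15 mm square hole: the target. Its centre is clamped 50 to 75 mm from the home hole, differently each time, to be found by sight or feel; it does not shift
- spring_button: Spring button on the inner ring tube. Origin at ledge height under its axis when up; axes as the feeder's. Head: black plastic block 20 (x) by 22 (y) by 16 mm high, underside 78 mm above the ledge when up. A 6 mm stem goes down through the slot to a 12 mm square steel shoulder (top 64 mm above the ledge when up) that stands in the hole with 1.5 mm play each way and blocks sliding
- button_top (a point): Middle of the top of the button's head, 94 mm above the ledge when up; follows the button. The head may be pinched lightly, pressed on top or pushed from the side. The button must not be forced against the edge of a hole with over 18 N, nor carry over 40 N in all (both fingers and hole edges added up)
- ring_center (a point): Centre of the bowl ring (140 mm across, 10 mm steel bar, 42 mm above the ledge) at the end of the inner tube; 245 mm along +y from the button
- press (a joint): How far the button is pressed down, m: 0 up, 0.0105 hard stop. Spring 2 N at first, plus 0.5 N per mm (6 N at 8 mm). In the home hole it must go past 8 mm to free the tube. Let go under the wall it rides against the underside, at 8 mm (tube) or 7 mm (collar); at the collar's hole it pops up to 0 by itself unless held down
- slide (a joint): How far inner tube, button and ring are slid out, m: 0 at the home hole, 0.050 to 0.075 with the button in the collar's hole (up to 1.5 mm play at both), 0.082 end stop. Sliding takes 3 to 5 N. If held down the button passes under the collar's hole without popping; it can then be let up and brought back
- cookie_jar: Closed white ceramic cookie jar, 136 mm across and 164 mm high, loose on the ledge; origin under its middle. To be left alone
- whistle: Chrome whistle, 52 mm long, 22 mm high, loose on the ledge; origin under its round chamber. To be left alone
- nail_clipper: Grey plastic nail clipper, 78 by 15 by 15 mm, loose on the ledge; origin under its middle. To be left alone

How it is judged:
By the outcome, as a careful person would: the job done as asked, in the order asked, and still so for the second after the job is handed in, with the robot touching nothing.
It also fails if it takes over 48 s, if anything falls off the work surface, if the arm or the gripper's body presses on something with over 40 N, if the wrist force passes 120 N, or if a joint passes its speed limit or range.

### The arm

A 6-joint arm with a two-finger parallel gripper is mounted at the origin on the work surface. World frame = base frame: x ahead of the robot, y to its left, z up, the work surface at z = 0. Lengths are in mm, angles in rad, forces in N, time in s.
With the tool pointing down it reaches from about 300 to 750 mm from the base axis. Payload 8.5 kg.
Tool frame: the origin (TCP) lies midway between the tips of the shut fingers; the grasp point (between the pads) lies 19 mm behind it; z points along the fingers, y is the line along which they close (so a half turn about z gives the same grasp; the last joint's range is limited). The gripper opens to 85 mm and grips with 20 to 120 N. Pads are 22 mm wide; open, the fingers measure 114 mm over their backs; the gripper's body (76 mm by 85 mm) begins 54 mm behind the grasp point. The pads swing forward as they close: fully open they stand 13 mm farther back than shut.
Start: joints at [0.98, 0.381, 1.297, -0, 1.464, -0.215], TCP at [201.849, 511.603, 231.322] pointing down, gripper open.
Joint ranges: [-3.11, 3.11], [-0.89, 2.33], [0.22, 2.48], [-1.42, 4.56], [0.17, 2.85], [-2.88, 2.88]. Speed limits (rad/s): [2.39, 2.39, 3.14, 3.14, 3.14, 3.14].

### API

Orientations are given as a unit quaternion [x, y, z, w].
In Python, from bench import arm, viewer, finder gives the robot as it stands. The module is installed in compiled form; this text tells all that it offers.
- The arm moves only by the shell command python3 -m handwheel 'ROWS' [OPENING] [FORCE]. ROWS is text: rows parted by semicolons, each of 4 numbers parted by spaces: the shift along the tool's x, y, z in units of 30 mm (1.0 is 30 mm), then the turn about the tool's z in units of 5 degrees (1.0 is 5 degrees). In form: dx dy dz twist; .... A call has 1 to 10 rows; each row is the pose to reach, as a shift and turn from the pose commanded when the call began, along the tool's axes at that moment; what a row does not reach only later rows make up. A row lasts 1/12 s, in which the tool goes at most 41.7 mm and 7.16 degrees, less where a joint would pass 70% of its speed; a pose out of reach is approached as far as the arm can. A call with a gripper value outside its range is refused whole. OPENING is the finger opening in mm, from 0 to 85.4, set as the call begins (- or left out, the last holds). The fingers move at their own pace and stop on an object; FORCE is the grip in N (left out, the last holds). Time passes only in rows, so rows that repeat a pose let the fingers close. It gives the time, the measured TCP pose, the force, the opening and the grip force at its end, in the units of the state.
- arm.get_obs(): the state, without advancing time (a new reading comes with each control period).
- viewer.get_image(name): name is "scene" or "side" or "wrist"; returns a dict with "pixels" (400x640x3 uint8, red, green, blue), "vertical_fov" (degrees; the focal length in pixels is half the picture's height over the tangent of half this angle, whatever the lens; pixels are square), "cx", "cy" (the principal point, pixels), "extrinsics" (4x4, takes a point from world to camera coordinates). Camera axes: x right, y up, looking along -z (the intrinsics and any distortion apply to the point x, -y, -z); pixel columns grow to the right and rows downward; lengths in mm; the calibration is good to about 2 mm. The wrist camera is an equidistant fisheye: a pixel r from the principal point sees the ray r / f radians off the axis. A picture is of the moment at which its call begins. There is no depth.
- arm.hand_in(): hands the job in; it is judged then, once.
Trained networks look in a picture, given as the dict that the camera call returned (one of the last four; its "shot" number tells which), for a name from the list of things; names that differ only in an ending like _2 or _b are one class to them, and where a whole thing is asked for, a point or a joint stands for the part that bears it (a point fixed in the world has none). Each returns a list of dicts, best first, with "confidence" (0 to 1); they miss things now and then, are a little off and sometimes report something else, mostly with a low value. They report only what shows in the picture. A call takes as long as a camera call.
- finder.cut_out(picture, label): "region" (400x640 bool, what is visible of it) and "uv" ([column, row] in pixels, amid what is visible of it).
The state is a dict: "time": time; "qpos": joint angles; "joint_vel": joint speeds; "tau": joint torques, N m; "position": TCP position; "tcp_rot": TCP orientation; "wrist_force": force on the tool from outside, world axes, zero at the start; "wrist_torque": the same for the moment, N m; "finger_gap": finger opening in mm; "finger_force": force on a finger pad.
Only numpy, scipy, OpenCV 4.12 (cv2) and the standard library are available. Lean on these libraries where they do the work, as an engineer would, in place of code of your own. Each camera call takes 0.05 s, during which the arm holds its last target. There are 200 camera calls.

## Working session

There is one attempt and no reset: what is moved stays moved. The work goes in short steps, Python scripts to look and compute and a shell command to move; the robot and the scene stay as the last step left them, time stands still between calls to the robot, and variables do not carry over. Pictures are saved under pics/ and viewed, at most 10 in all, crops included, and the job is handed in when it is done.

```bash
mkdir -p pics
cat > h.py <<'E'
import numpy as np,cv2
from bench import arm,viewer,finder
def ray(p,uv):
    f=200/np.tan(np.radians(p["vertical_fov"])/2)
    x,y=(uv[0]-p["cx"])/f,(uv[1]-p["cy"])/f
    E=np.array(p["extrinsics"]);R=E[:3,:3];t=E[:3,3]
    return -R.T@t, R.T@np.array([x,-y,-1.])
def atz(p,uv,z):
    o,d=ray(p,uv); return o+d*(z-o[2])/d[2]
def proj(p,P):
    f=200/np.tan(np.radians(p["vertical_fov"])/2)
    E=np.array(p["extrinsics"]);c=E[:3,:3]@np.asarray(P)+E[:3,3]
    return p["cx"]+f*c[0]/-c[2], p["cy"]-f*c[1]/-c[2]
def save(p,n): cv2.imwrite(f"pics/{n}.png",p["pixels"][:,:,::-1])
E
python3 - <<'E'
from h import *
for n in("scene","side","wrist"):
    p=viewer.get_image(n);save(p,n)
    print(n,p["vertical_fov"],p["cx"],p["cy"],[k for k in p])
    for l in("spring_button","ring_center","feeder","collar_range","cookie_jar","whistle","nail_clipper"):
        for d in finder.cut_out(p,l)[:2]: print(l,round(d["confidence"],2),np.round(d["uv"]),d["region"].sum(),np.round(atz(p,d["uv"],{"spring_button":86,"ring_center":42}.get(l,10))) if n!="wrist" else "")
print(arm.get_obs())
E
```

```text
scene 46.050382022419036 314.7286476535905 195.54176804238972 ['pixels', 'vertical_fov', 'cx', 'cy', 'extrinsics', 'shot']
spring_button 0.44 [312. 196.] 155 [507. -95.  86.]
ring_center 0.82 [382. 185.] 1284 [559.  71.  42.]
feeder 0.96 [342. 201.] 3859 [508.  -3.  10.]
collar_range 0.57 [342. 198.] 4057 [500.   6.  10.]
cookie_jar 0.67 [234. 317.] 7281 [ 573. -357.   10.]
whistle 0.6 [370. 294.] 287 [ 712. -153.   10.]
nail_clipper 0.79 [203. 230.] 329 [ 358. -270.   10.]
nail_clipper 0.67 [314. 196.] 170 [450. -33.  10.]
side 48.126315523180345 322.70556814062746 195.90727186366595 ['pixels', 'vertical_fov', 'cx', 'cy', 'extrinsics', 'shot']
spring_button 0.25 [303. 189.] 2429 [512. -62.  86.]
ring_center 0.87 [302. 157.] 829 [556.  92.  42.]
feeder 0.84 [300. 188.] 2264 [524.  13.  10.]
feeder 0.64 [259. 298.] 224 [ 350. -270.   10.]
collar_range 0.89 [303. 190.] 2194 [530.   5.  10.]
cookie_jar 0.7 [391. 293.] 4616 [ 624. -345.   10.]
cookie_jar 0.36 [303. 158.] 826 [566. 121.  10.]
whistle 0.53 [390. 221.] 172 [ 703. -161.   10.]
nail_clipper 0.83 [258. 299.] 238 [ 349. -272.  
[... 271 characters left out ...]
([ 9.79675678e-01,  3.80613607e-01,  1.29740184e+00, -3.15117298e-05,
        1.46358642e+00, -2.15318229e-01]), 'joint_vel': array([ 4.47253741e-04,  5.94031334e-05, -8.41953730e-04,  5.59592057e-04,
       -1.29484107e-04, -6.01977333e-04]), 'tau': array([ 1.82555799e-03, -4.48333097e+01, -2.31462210e+01, -1.52156590e-04,
        5.69196764e-04, -5.00958368e-07]), 'position': array([201.87080765, 511.59661028, 231.31446876]), 'tcp_rot': array([ 1.86795803e-01,  9.82398762e-01, -1.03837002e-05,  1.26016421e-05]), 'wrist_force': array([ 0.23130281, -0.19727824, -0.19211894]), 'wrist_torque': array([-0.09692458, -0.06358835, -0.00219677]), 'finger_force': 0.0, 'finger_gap': 85.73399915248564}
```

Run:
```python
import cv2,numpy as np
a=cv2.imread("pics/scene.png")[150:250,270:430];b=cv2.imread("pics/side.png")[130:230,250:410]
cv2.imwrite("pics/c1.png",np.vstack([cv2.resize(x,None,fx=4.8,fy=3*1,interpolation=cv2.INTER_CUBIC) if 0 else cv2.resize(x,(480*1,300),interpolation=cv2.INTER_CUBIC) for x in(a,b)]))
```

```text
(no output)
```

View pics/scene.png

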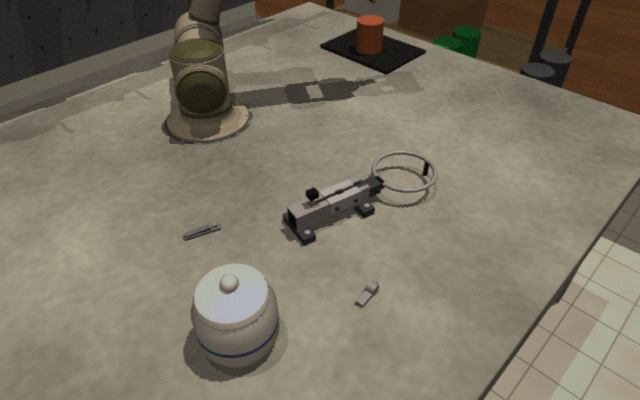

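View pics/c1.png

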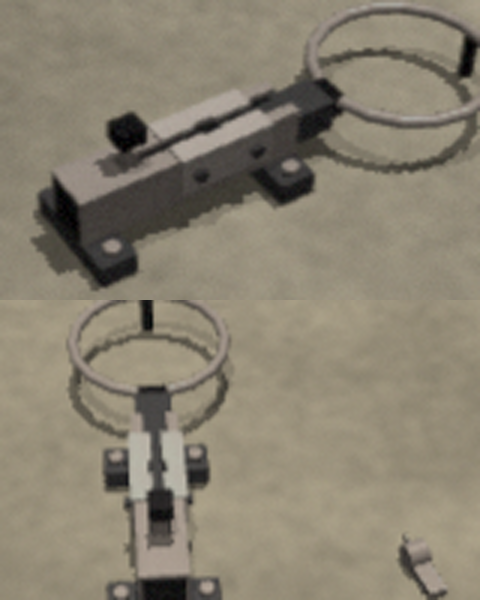

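Run:
```python
from h import *
from scipy.optimize import least_squares
def tri(a,ua,b,ub):
    o1,d1=ray(a,ua);o2,d2=ray(b,ub)
    s=np.linalg.lstsq(np.c_[d1,-d2],o2-o1,rcond=None)[0]
    return (o1+d1*s[0]+o2+d2*s[1])/2, np.linalg.norm(o1+d1*s[0]-o2-d2*s[1])
P={};C={}
for n,bu,hu in(("scene",(312.2,193.9),(339,191.7)),("side",(303.5,197.7),(302.3,185))):
    p=P[n]=viewer.get_image(n)
    m=finder.cut_out(p,"ring_center")[0]["region"]
    v,u=np.nonzero(m); X=np.array([atz(p,(a,b),42)[:2] for a,b in zip(u,v)])
    r=least_squares(lambda c:np.hypot(*(X-c[:2]).T)-c[2],[560,90,68],loss="soft_l1",f_scale=4)
    C[n]=r.x
    B=atz(p,bu,86); H=atz(p,hu,61.5)
    print(n,"ring",r.x,"btn",B,"hole",H,"d",np.linalg.norm((r.x[:2]-B[:2])),"yaw",np.arctan2(*(-(r.x[:2]-B[:2])*[1,-1])), np.linalg.norm(H[:2]-B[:2]))
print(tri(P["scene"],(312.2,193.9),P["side"],(303.5,197.7)))
print(tri(P["scene"],(339,191.7),P["side"],(302.3,185)))
for n in P: print(n, np.linalg.inv(P[n]["extrinsics"])[:3,3])
```

```text
scene ring [549.32997782 130.28536041  79.26882739] btn [504.23619715 -91.12935966  86.        ] hole [520.34965983 -27.63419983  61.5       ] d 225.96001265094685 yaw -0.20091429040373715 65.50785449716349
side ring [561.37787686 133.42756851  76.71291728] btn [504.98563667 -90.25744094  86.        ] hole [520.19680758 -27.03253695  61.5       ] d 230.68391406715315 yaw -0.24695940638009628 65.02897973762673
(array([504.74981407, -91.42695043,  86.86259877]), np.float64(0.611631154590796))
(array([520.18381868, -27.29059116,  61.44644403]), np.float64(0.4506402397936033))
scene [1008.63217638 -591.55529434  713.77993716]
side [ 320.26858336 -770.18467634  855.45635463]
```

```bash
python3 -m handwheel '-16.76 -14.97 0 -1.6;-16.76 -14.97 0 -1.6;-16.76 -14.97 0 -1.6;-16.76 -14.97 0 -1.6;-16.76 -14.97 0 -1.6;-16.76 -14.97 0 -1.6;-16.76 -14.97 0 -1.6;-16.76 -14.97 0 -1.6;-16.76 -14.97 0 -1.6;-16.76 -14.97 0 -1.6' 0 20
```

```text
time: 2.23
position: [388.4, 139.7, 231.6]
tcp_rot: [0.118, 0.993, 0.0, 0.0]
wrist_force: [0.6, 0.2, 0.5]
finger_gap: -0.1
finger_force: 0.0
```

```bash
python3 -m handwheel '-5.57 -6.56 1 0;-5.57 -6.56 1 0;-5.57 -6.56 1.5 0;-5.57 -6.56 2 0;-5.57 -6.56 3 0;-5.57 -6.56 4.1 0;-5.57 -6.56 4.1 0;-5.57 -6.56 4.1 0;-5.57 -6.56 4.1 0;-5.57 -6.56 4.1 0'
python3 - <<'E'
from h import *
ps=[]
for n in("scene","side"):
    p=viewer.get_image(n);x=proj(p,[504.7,-91,94]);print(x,arm.get_obs()["time"])
    c=p["pixels"][130:230,250:410,::-1];ps.append(cv2.resize(c,(640,300) if 0 else (480,300),interpolation=cv2.INTER_CUBIC))
cv2.imwrite("pics/c2.png",np.vstack(ps)); print(arm.get_obs()["position"])
E
```

```text
time: 3.07
position: [504.3, -88.3, 108.9]
tcp_rot: [0.118, 0.993, 0.0, -0.0]
wrist_force: [-0.8, 0.4, 0.9]
finger_gap: 0.1
finger_force: 0.0
(np.float64(312.35975807904725), np.float64(190.98255644794617)) 3.1167
(np.float64(303.3945396480777), np.float64(195.61893118573667)) 3.1667
[504.56521087 -87.82547345 109.9248425 ]
```

View pics/c2.png

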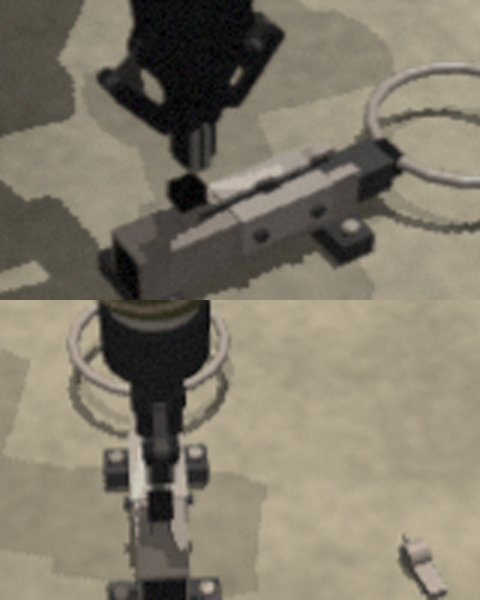

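```bash
python3 -m handwheel '0 -0.12 0 0;0 -0.12 0.2 0;0 -0.12 0.35 0;0 -0.12 0.4 0;0 -0.12 0.45 0;0 -0.12 0.5 0;0 -0.12 0.55 0'
```

```text
time: 3.75
position: [503.5, -92.1, 91.8]
tcp_rot: [0.118, 0.993, 0.0, -0.0]
wrist_force: [-0.2, 0.4, 4.8]
finger_gap: -0.1
finger_force: 1.4
```

```bash
python3 -m handwheel '0 0 0.05 0;0 0 0.1 0;0 0 0.15 0;0 0 0.2 0;0 0 0.23 0;0 0 0.25 0;0 0 0.25 0'
```

```text
time: 4.33
position: [503.5, -92.2, 84.5]
tcp_rot: [0.118, 0.993, 0.0, 0.0]
wrist_force: [-1.4, 2.8, 6.0]
finger_gap: -0.3
finger_force: 3.2
```

```bash
python3 -m handwheel '0 0 0.02 0;0 0 0.035 0;0 0 0.035 0'; python3 -m handwheel '0 0 0.015 0;0 0 0.015 0'
```

```text
time: 4.58
position: [503.5, -92.2, 83.6]
tcp_rot: [0.118, 0.993, 0.0, 0.0]
wrist_force: [-2.1, 2.3, 7.3]
finger_gap: 0.0
finger_force: 3.4
time: 4.75
position: [503.6, -92.2, 83.5]
tcp_rot: [0.118, 0.993, -0.0, 0.0]
wrist_force: [-2.8, 2.2, 10.0]
finger_gap: -0.3
finger_force: 5.2
```

```bash
python3 -m handwheel '0 0 0.01 0;0 0 0.01 0'; python3 -m handwheel '0 0.04 0 0;0 0.08 0 0;0 0.12 0 0'
```

```text
time: 4.92
position: [503.6, -92.2, 83.4]
tcp_rot: [0.118, 0.993, -0.0, 0.0]
wrist_force: [-4.0, 2.7, 12.6]
finger_gap: 0.0
finger_force: 6.5
time: 5.17
position: [504.4, -89.4, 83.5]
tcp_rot: [0.118, 0.993, -0.001, 0.0]
wrist_force: [-5.9, -2.2, 13.2]
finger_gap: 0.3
finger_force: 6.4
```

```bash
python3 -m handwheel '0 0.04 0 0;0 0.08 0 0;0 0.12 0 0;0 0.16 0 0;0 0.2 0 0'
python3 - <<'E'
from h import *
ps=[]
for n in("scene","side"):
    p=viewer.get_image(n)
    c=p["pixels"][140:220,260:390,::-1];ps.append(cv2.resize(c,(487,300),interpolation=cv2.INTER_CUBIC))
cv2.imwrite("pics/c3.png",np.vstack(ps))
E
```

```text
time: 5.58
position: [505.8, -83.6, 83.5]
tcp_rot: [0.118, 0.993, -0.001, 0.0]
wrist_force: [-5.4, -2.3, 12.7]
finger_gap: -0.3
finger_force: 6.3
```

View pics/c3.png

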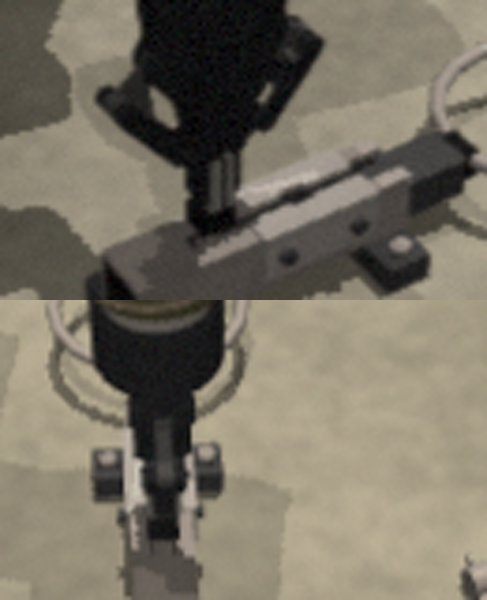

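The head (scene crop ~(210,215)) is under the fingertips and looks to move with them. I'll slide a bit further, then check by lifting.

```bash
python3 -m handwheel '0 0.04 0 0;0 0.08 0 0;0 0.12 0 0;0 0.16 0 0;0 0.2 0 0;0 0.2 0 0;0 0.2 -0.15 0;0 0.2 -0.5 0;0 0.2 -0.8 0;0 0.2 -0.8 0'
python3 - <<'E'
from h import *
ps=[]
for n,z in(("scene",0),("side",0)):
    p=viewer.get_image(n)
    print(proj(p,[504.7,-91,86]),proj(p,[508.2,-76.7,78]))
    c=p["pixels"][140:220,260:390,::-1];ps.append(cv2.resize(c,(487,300),interpolation=cv2.INTER_CUBIC))
cv2.imwrite("pics/c4.png",np.vstack(ps))
E
```

```text
time: 6.52
position: [508.0, -77.4, 107.9]
tcp_rot: [0.118, 0.993, -0.0, 0.002]
wrist_force: [1.1, 0.6, 0.6]
finger_gap: 0.1
finger_force: 0.0
(np.float64(312.409050649216), np.float64(193.97476894746285)) (np.float64(318.6051092445183), np.float64(194.34635544159462))
(np.float64(303.47366298655953), np.float64(197.95198698475667)) (np.float64(303.2386481808384), np.float64(195.6461855488098))
```

View pics/c4.png

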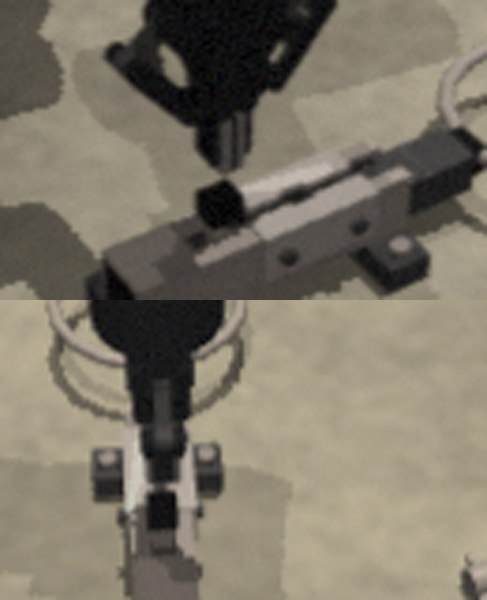

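```bash
python3 -m handwheel '0 -0.6 0 0;0 -1.1 0 0;0 -1.1 0.5 0;0 -1.1 1.06 0;0 -1.1 1.06 0;0 -1 1.06 0;0 -0.95 1.06 0;0 -0.9 1.06 0'; python3 -m handwheel '0 0.04 0 0;0 0.08 0 0;0 0.12 0 0;0 0.16 0 0;0 0.2 0 0;0 0.24 0 0'
```

```text
time: 7.28
position: [501.3, -103.1, 75.4]
tcp_rot: [0.118, 0.993, -0.0, 0.001]
wrist_force: [-0.2, 0.8, -0.4]
finger_gap: -0.2
finger_force: 0.0
time: 7.78
position: [502.7, -97.0, 75.3]
tcp_rot: [0.118, 0.993, -0.001, 0.001]
wrist_force: [-2.4, -6.1, 1.1]
finger_gap: 0.1
finger_force: 2.8
```

```bash
python3 -m handwheel '0 0.05 0 0;0 0.1 0 0;0 0.15 0 0;0 0.2 0 0;0 0.25 0 0;0 0.3 0 0;0 0.35 0 0;0 0.4 0 0;0 0.45 0 0;0 0.5 0 0'; python3 -m handwheel '0 0.05 0 0;0 0.1 0 0;0 0.15 0 0;0 0.2 0 0;0 0.25 0 0;0 0.3 0 0;0 0.3 0 0'
python3 - <<'E'
from h import *
ps=[]
for n,z in(("scene",0),("side",0)):
    p=viewer.get_image(n)
    for s in (35,40,45): print(s,np.round(proj(p,[504.7+.2343*s,-91+.972*s,78]),1))
    c=p["pixels"][140:220,260:390,::-1];ps.append(cv2.resize(c,(487,300),interpolation=cv2.INTER_CUBIC))
cv2.imwrite("pics/c5.png",np.vstack(ps))
E
```

```text
time: 8.62
position: [506.3, -82.5, 75.3]
tcp_rot: [0.118, 0.993, -0.001, 0.001]
wrist_force: [-1.0, -5.1, 1.6]
finger_gap: -0.1
finger_force: 2.8
time: 9.2
position: [508.5, -73.4, 75.4]
tcp_rot: [0.118, 0.993, -0.001, 0.001]
wrist_force: [-0.5, -3.9, 2.0]
finger_gap: -0.3
finger_force: 2.2
35 [326.9 190.8]
40 [329.  189.9]
45 [331.  189.1]
35 [302.8 189.4]
40 [302.7 187.9]
45 [302.5 186.4]
```

View pics/c5.png

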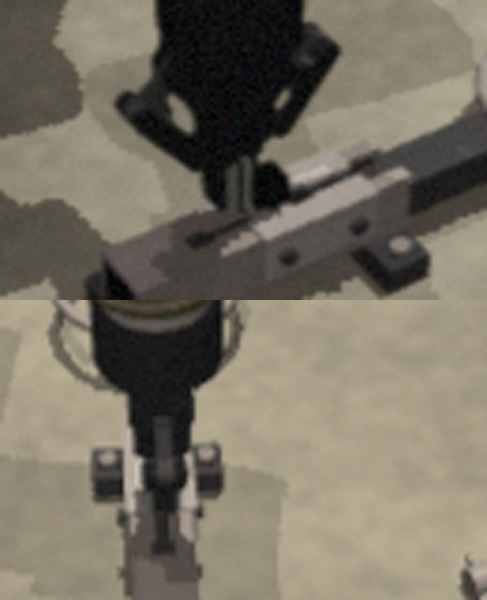

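```bash
python3 -m handwheel '0 0.04 0 0;0 0.08 0 0;0 0.12 0 0;0 0.16 0 0;0 0.2 0 0;0 0.24 0 0;0 0.28 0 0;0 0.32 0 0'; python3 -m handwheel '0 0.04 0 0;0 0.04 0 0' | sed -n 2,4p
```

```text
time: 9.97
position: [510.5, -63.6, 74.7]
tcp_rot: [0.118, 0.993, -0.0, 0.0]
wrist_force: [0.9, -6.7, 1.5]
finger_gap: -0.3
finger_force: 2.3
position: [510.8, -62.3, 74.8]
tcp_rot: [0.118, 0.993, 0.0, 0.0]
wrist_force: [1.0, -3.6, 2.1]
```

```bash
python3 -m handwheel '0 0.04 0 0;0 0.04 0 0' | sed -n 2,4p
```

```text
position: [511.0, -61.2, 74.7]
tcp_rot: [0.118, 0.993, 0.0, 0.0]
wrist_force: [1.4, -3.8, 3.0]
```

```bash
python3 -m handwheel '0 0.04 0 0;0 0.04 0 0' | sed -n 2,4p
```

```text
position: [511.3, -60.1, 74.7]
tcp_rot: [0.118, 0.993, 0.0, 0.0]
wrist_force: [1.2, -3.4, 2.8]
```

```bash
python3 -m handwheel '0 0.03 0 0;0 0.06 0 0;0 0.06 0 0' | sed -n 2,4p
```

```text
position: [511.7, -58.3, 74.8]
tcp_rot: [0.118, 0.993, 0.0, 0.0]
wrist_force: [1.4, -4.3, 1.2]
```

```bash
python3 -m handwheel '0 0.03 0 0;0 0.06 0 0;0 0.06 0 0' | sed -n 2,4p
python3 - <<'E'
from h import *
ps=[]
for n,z in(("scene",0),("side",0)):
    p=viewer.get_image(n)
    for z in (78,86): print(z,np.round(proj(p,[504.7+.2343*57,-91+.972*57,z]),1))
    c=p["pixels"][140:220,260:390,::-1];ps.append(cv2.resize(c,(487,300),interpolation=cv2.INTER_CUBIC))
cv2.imwrite("pics/c6.png",np.vstack(ps))
E
```

```text
position: [512.0, -56.5, 74.7]
tcp_rot: [0.118, 0.993, 0.0, -0.0]
wrist_force: [1.0, -3.5, 3.0]
78 [335.8 187. ]
86 [335.9 184.1]
78 [302.3 182.9]
86 [302.2 180.6]
```

View pics/c6.png

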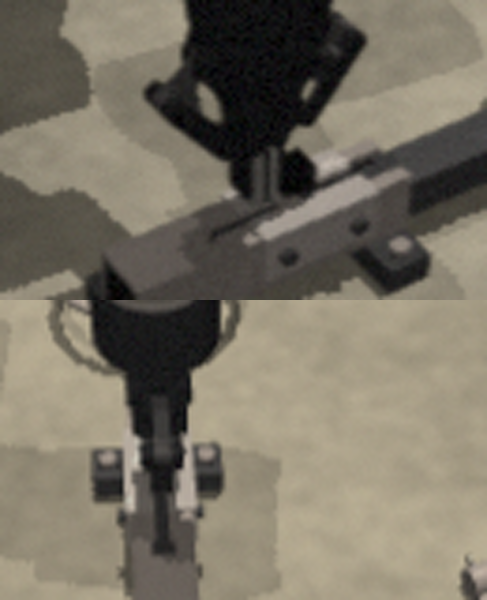

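The head (scene crop ~(295,172)) still sits low, close to the collar, so it hasn't popped yet. I'll keep going in small steps.

```bash
python3 -m handwheel '0 0.03 0 0;0 0.06 0 0;0 0.06 0 0' | sed -n 2,4p
```

```text
position: [512.3, -54.6, 74.6]
tcp_rot: [0.118, 0.993, 0.0, -0.0]
wrist_force: [-0.3, -2.4, 2.0]
```

```bash
python3 -m handwheel '0 0.03 0 0;0 0.06 0 0;0 0.06 0 0' | sed -n 2,4p
```

```text
position: [512.7, -52.8, 74.6]
tcp_rot: [0.118, 0.993, 0.0, -0.0]
wrist_force: [0.5, -1.9, 1.3]
```

```bash
python3 -m handwheel '0 0.03 0 0;0 0.03 0 0' | sed -n 2,4p
```

```text
position: [512.9, -52.0, 74.6]
tcp_rot: [0.118, 0.993, 0.0, -0.0]
wrist_force: [-0.8, -1.3, 1.4]
```

```bash
python3 -m handwheel '0 0.03 0 0;0 0.03 0 0' | sed -n 2,4p
```

```text
position: [513.1, -51.2, 74.6]
tcp_rot: [0.118, 0.993, 0.0, -0.0]
wrist_force: [-0.6, -1.7, -0.2]
```

```bash
python3 -m handwheel '0 0.03 0 0;0 0.03 0 0' | sed -n 2,4p
```

```text
position: [513.2, -50.9, 74.6]
tcp_rot: [0.118, 0.993, -0.001, -0.0]
wrist_force: [-2.6, -5.7, 0.7]
```

Run:
```python
from h import *
ps=[]
for n,z in(("scene",0),("side",0)):
    p=viewer.get_image(n)
    for z in (78,86): print(z,np.round(proj(p,[504.7+.2343*62,-91+.972*62,z]),1))
    c=p["pixels"][140:220,260:390,::-1];ps.append(cv2.resize(c,(487,300),interpolation=cv2.INTER_CUBIC))
cv2.imwrite("pics/c7.png",np.vstack(ps))
```

```text
78 [337.8 186.2]
86 [337.9 183.2]
78 [302.2 181.4]
86 [302.1 179.1]
```

View pics/c7.png

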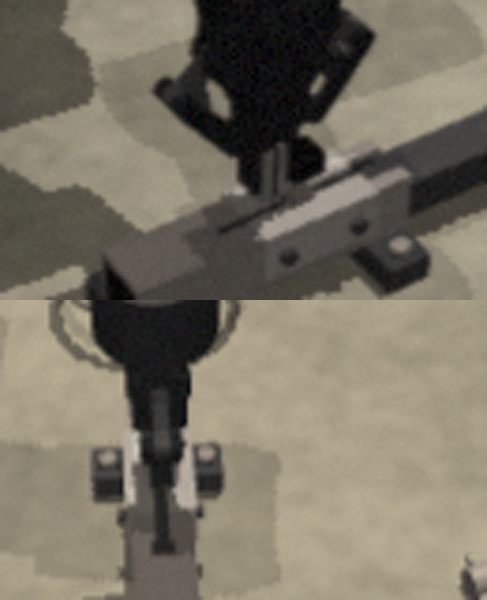

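The head's lower edge rose about 13 crop pixels (195 → 182), with light collar visible beneath it, so it has popped. I'll back off and check.

```bash
python3 -m handwheel '0 -0.3 0 0;0 -0.8 0 0;0 -1 0 0;0 -1 -1 0;0 -1 -2 0;0 -1 -3 0;0 -1 -4 0;0 -2 -4.5 0;0 -3 -4.5 0;0 -3 -4.5 0' | sed -n 1,4p
python3 - <<'E'
from h import *
ps=[]
for n,z in(("scene",0),("side",0)):
    p=viewer.get_image(n)
    for z in (78,86): print(z,np.round(proj(p,[504.7+.2343*62,-91+.972*62,z]),1))
    c=p["pixels"][140:220,260:390,::-1];ps.append(cv2.resize(c,(487,300),interpolation=cv2.INTER_CUBIC))
cv2.imwrite("pics/c8.png",np.vstack(ps))
E
```

```text
time: 13.0
position: [492.2, -141.6, 210.7]
tcp_rot: [0.119, 0.993, -0.001, 0.001]
wrist_force: [0.1, -0.1, 0.1]
78 [337.8 186.2]
86 [337.9 183.2]
78 [302.2 181.4]
86 [302.1 179.1]
```

View pics/c8.png

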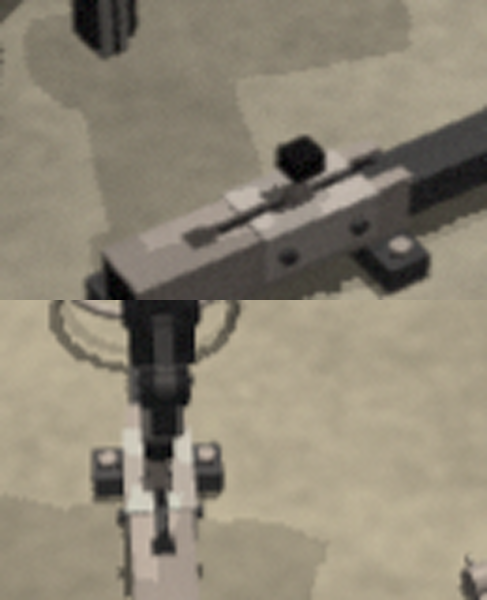

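The head centre, at scene (340,182) and side (303,177), fits z≈86, which is fully up. The steel shoulder is visible standing in the collar hole, and the gripper is clear.

```bash
python3 -c "
from bench import arm
print(arm.hand_in())"
```

```text
the job is handed in; nothing more can be done
None
```

The spring button was pressed down gently, the ring tube slid out by about 65 mm, and the button popped up through the clamp collar's hole; the job was handed in at about 13 s with the gripper clear and the jar, whistle and nail clipper untouched.

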